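# Hold the dish clip open

### The arm

A 6-joint arm with a two-finger parallel gripper is mounted at the origin on the work surface. World frame = base frame: x ahead of the robot, y to its left, z up, the work surface at z = 0. Lengths are in m, angles in degrees, forces in N, time in s.
With the tool pointing down it reaches from about 0.25 to 0.725 m from the base axis. Payload 9.7 kg.
Tool frame: the origin (TCP) lies midway between the tips of the shut fingers; the grasp point (between the pads) lies 19 mm behind it; y points along the fingers, x is the direction in which the jaws open and shut, and the axes are right-handed (so a half turn about y gives the same grasp; the last joint's range is limited). The gripper opens to 85 mm and grips with 20 to 120 N. Pads are 22 mm wide; open, the fingers measure 114 mm over their backs; the gripper's body (76 mm by 85 mm) begins 54 mm behind the grasp point. The pads swing forward as they close: fully open they stand 13 mm farther back than shut.
Start: joints at [67.323, 4.979, 10.078, 95.1, 0, 90], TCP at [0.212, 0.507, 0.231] pointing down, gripper open.
Joint ranges: [-179.16, 179.16], [-48.56, 103.87], [-65.8, 70.77], [-126.05, 130.52], [-82.76, 87.17], [-180, 180]. Speed limits (degrees/s): [127.2, 127.2, 147.25, 180, 180, 180].

### API

Orientations are given as [roll, pitch, yaw] about the fixed x, y, z axes, in that order (R = Rz(yaw) Ry(pitch) Rx(roll)).
In Python, from workcell import get_obs, camera, job_done gives the robot as it stands.
- The arm moves only by the tool play_rows, never from a script. Its argument "moves" is a list of rows, each a list of 3 entries, a list of its own where there are three numbers: the turn, a rotation vector about the tool's x, y, z in degrees, then the shift along the tool's x, y, z in m, then the opening in per cent of the stroke, from 0 (shut) to 100 (fully open). A call has exactly 5 rows; each row is the pose to reach, as a shift and turn from the pose commanded when the call began, along the tool's axes at that moment; what a row does not reach only later rows make up. A row lasts 1/10 s, in which the tool goes at most 50 mm and 8.59 degrees, less where a joint would pass 70% of its speed; a pose out of reach is approached as far as the arm can. A call with a gripper value outside its range is refused whole. The fingers move at their own pace and stop on an object; "grip_force" is the grip in N (left out, the last holds). Time passes only in rows, so rows that repeat a pose let the fingers close, or fill a call up. It gives the time, the measured TCP pose, the force and the opening at its end, in the units of the state.
- get_obs(): the state, without advancing time (a new reading comes with each control period).
- camera(name): name is "side" or "top" or "wrist"; returns a dict with "img" (384x512x3 uint8, red, green, blue), "fov_y" (degrees; the focal length in pixels is half the picture's height over the tangent of half this angle, whatever the lens; pixels are square), "cx", "cy" (the principal point, pixels), "k1" (the pictures are not rectified: a ray, as slopes to the right and down, at radius r is drawn at 1 + k1 r^2 times it, then the intrinsics apply), "world_from_camera" (4x4, takes a point from camera to world coordinates). Camera axes: x right, y up, looking along -z (the intrinsics and any distortion apply to the point x, -y, -z); pixel columns grow to the right and rows downward; lengths in m; the calibration is good to about 2 mm. A picture is of the moment at which its call begins. There is no depth.
- job_done(): hands the job in, once; it reports no verdict.
The state is a dict: "time": time; "q": joint angles; "qd": joint speeds; "joint_efforts": joint torques, N m; "ee_pos": TCP position; "tcp_rot": TCP orientation; "wrist_force": force on the tool from outside, world axes, zero at the start; "torque": the same for the moment, N m; "opening": finger opening in m.
Only numpy, scipy, OpenCV 4.12 (cv2) and the standard library are available. Lean on these libraries where they do the work, as an engineer would, in place of code of your own. Each camera call takes 0.05 s, during which the arm holds its last target.

### The job

Gently swing the sprung clip arm of the sample holder that has the low glass dish in it away from the dish, fully open against its stop, and finish while still holding it there with the fingers, so that I can lift the dish out. Never load the clip arm with more than 30 N, the pressures of both fingers added together, and do not let it snap back onto the glass. Leave the dish where it is, and leave the other holder with the taller jar and the things around alone.

Things in the scene. Friction and masses are not known exactly. Their poses are not given: they have to be found in the camera images.
- holder_a: Sample holder A, fixed: black plate 180 x 140 x 12 mm, in its frame x -120 to 60, y -70 to 70 mm, z up. Origin: underside, below the sample's centre. A bright metal clip arm lies along the sample's -x side, hinged upright on the -y side; its free end swings away to -x (counter-clockwise from above). Two 10 mm high pins behind the sample. Mirror image of holder B.
- post_a (a point): Top centre of the round upright post at the free end of holder A's clip arm, 68 mm above the bench, 100 mm from the hinge axis. The post is 12 mm in diameter and stands from the arm (its top 24 mm above the bench) to 68 mm. Nothing else near the post stands above 36 mm, save the jar if in this holder: 62 mm high, 25 mm off the post.
- pivot_a (a point): Point on the vertical hinge axis of holder A's clip arm, at 12 mm height; the hub there reaches 36 mm height.
- clip_a (a joint): Swing of holder A's clip arm, rad: 0 = closed, beside the sample, where the spring keeps it; grows as it opens; 1.0 = at the stop pin. The spring pushes back at the post with about 2.5 N closed and 5 N at the stop; the arm shuts by itself when let go.
- holder_b: Sample holder B, fixed: black plate 180 x 140 x 12 mm, in its frame x -120 to 60, y -70 to 70 mm, z up. Origin: underside, below the sample's centre. A bright metal clip arm lies along the sample's -x side, hinged upright on the +y side; its free end swings away to -x (clockwise from above). Two 10 mm high pins behind the sample. Mirror image of holder A.
- post_b (a point): Top centre of the round upright post at the free end of holder B's clip arm, 68 mm above the bench, 100 mm from the hinge axis. The post is 12 mm in diameter and stands from the arm (its top 24 mm above the bench) to 68 mm. Nothing else near the post stands above 36 mm, save the jar if in this holder: 62 mm high, 25 mm off the post.
- pivot_b (a point): Point on the vertical hinge axis of holder B's clip arm, at 12 mm height; the hub there reaches 36 mm height.
- clip_b (a joint): Swing of holder B's clip arm, rad: 0 = closed, beside the sample, where the spring keeps it; grows as it opens; 1.0 = at the stop pin. The spring pushes back at the post with about 2.5 N closed and 5 N at the stop; the arm shuts by itself when let go.
- dish: Low glass culture dish, loose, 60 mm in diameter, 16 mm high, 45 g, with pale jelly in it; it stands on one of the two holders. Origin: centre of the underside.
- jar: Taller glass jar with a white lid, loose, 60 mm in diameter, 50 mm high; it stands on the other holder. Origin: centre of the underside.
- bottle: Bystander: white bottle, 60 mm in diameter, 150 mm high, standing on the bench. Origin: centre of the underside.
- slide_box: Bystander: grey plastic slide box, 80 x 100 x 30 mm. Origin: centre of the underside.
- beaker: Bystander: white open beaker, 64 mm in diameter, 85 mm high. Origin: centre of the underside.
There are look-alikes about, which are no part of the job. What is shaped like the holder_b but brown or purple is not meant.

How it is judged:
By the outcome, as a careful person would: the job done as asked, in the order asked, and still so for the second after the job is handed in, while the arm keeps its last pose, push and grip.
It also fails if it takes over 32 s, if anything falls off the work surface, if the arm or the gripper's body presses on something with over 40 N, if the wrist force passes 120 N, or if a joint passes its speed limit or range.

## Working session

There is one attempt and no reset: what is moved stays moved. The work goes in short steps, Python scripts to look and compute and a tool call to move; the robot and the scene stay as the last step left them, time stands still between calls to the robot, and variables do not carry over. Pictures are saved under pics/ and viewed, and the job is handed in when it is done.

Besides the shell and the picture viewer there is one more tool, called after ">>>" as name(argument=value, ...) on one line, values as JSON. play_rows: Moves the arm, as the interface text tells. Its arguments: {"type":"object","properties":{"moves":{"type":"array"},"grip_force":{"type":"number"}},"required":["moves"]}

```bash
mkdir -p pics; ls
python3 - <<'E'
from workcell import get_obs,camera
import cv2,pickle
d={}
for n in ["side","top","wrist"]:
    c=camera(n);d[n]=c;cv2.imwrite(f"pics/{n}0.png",c["img"][:,:,::-1]);print(n,c["fov_y"],c["cx"],c["cy"],c["k1"],c["world_from_camera"])
pickle.dump(d,open("c0.pkl","wb"))
print(get_obs())
E
```

```text
pics
side 50.058615774027515 252.6777668922983 193.76361541519992 -0.024826973870000844 [[ 0.82722695  0.38083508 -0.41311042 -0.05423614]
 [-0.56153787  0.53516828 -0.63108647 -0.87342336]
 [-0.01925627  0.75402888  0.65655894  0.96975961]
 [ 0.          0.          0.          1.        ]]
top 45.815984881712644 259.8488574981052 186.7858631406026 -0.06817051915201097 [[-0.01672626  0.99803627 -0.0603642   0.44938507]
 [-0.99958421 -0.01810932 -0.02243797 -0.01555286]
 [-0.02348706  0.0599638   0.9979242   1.24777063]
 [ 0.          0.          0.          1.        ]]
wrist 71.89091795986515 252.88480069033668 192.05016021780725 0.004621180406525767 [[ 0.38516852 -0.89156525 -0.23823646  0.1527695 ]
 [ 0.92284563  0.37181123  0.10056021  0.53264004]
 [-0.001077   -0.25858811  0.96598708  0.37367239]
 [ 0.          0.          0.          1.        ]]
{'time': 0.15, 'q': array([ 6.73233642e+01,  5.00292903e+00,  1.00450212e+01,  9.50999600e+01,
       -1.30598668e-04,  9.00005186e+01]), 'qd': array([ 0.00599362, -0.0059431 ,  0.18796883,  0.05684697,  0.01741042,
       -0.03126187]), 'joint_efforts': array([-4.95942368e-04, -5.20762575e+01,  4.65042400e+01,  1.39338785e-02,
       -8.62015696e-06, -1.25126840e-05]), 'ee_pos': array([0.21197324, 0.50731764, 0.23075612]), 'tcp_rot': array([-9.00001311e+01,  5.78678895e-02,  6.73228456e+01]), 'wrist_force': array([-0.40048276,  0.47078863,  0.29931295]), 'torque': array([-0.00952121, -0.01413145, -0.00475632]), 'opening': 0.08534776473009974}
```

View pics/top0.png

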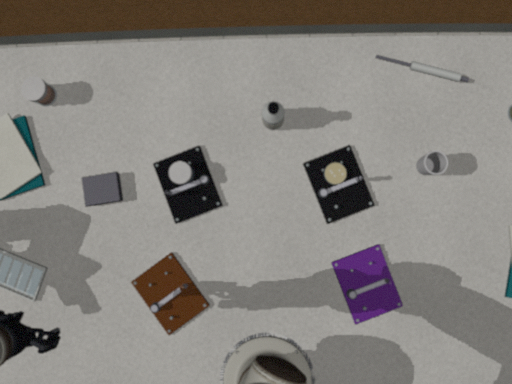

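View pics/side0.png

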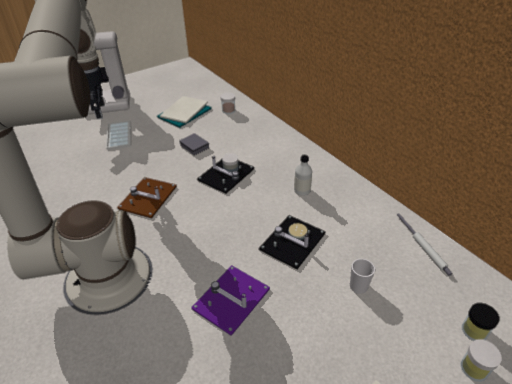

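View pics/wrist0.png

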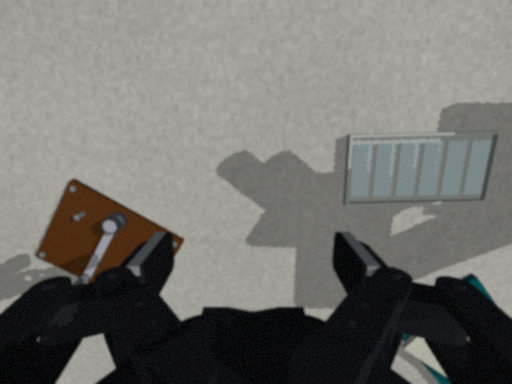

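```bash
cat > h.py <<'E'
import numpy as np,cv2
def ray(c,u,v):
    f=192/np.tan(np.radians(c["fov_y"]/2)); d=np.array([(u-c["cx"])/f,(v-c["cy"])/f]); s=d.copy()
    for _ in range(20): s=d/(1+c["k1"]*(s@s))
    W=c["world_from_camera"]; return W[:3,3],W[:3,:3]@np.array([s[0],-s[1],-1])
def onz(c,u,v,z):
    o,d=ray(c,u,v); return o+d*(z-o[2])/d[2]
def proj(c,p):
    f=192/np.tan(np.radians(c["fov_y"]/2)); W=c["world_from_camera"]; q=W[:3,:3].T@(np.array(p)-W[:3,3])
    s=np.array([q[0],-q[1]])/-q[2]; s=s*(1+c["k1"]*(s@s)); return s*f+[c["cx"],c["cy"]]
def tri(c1,p1,c2,p2):
    o1,d1=ray(c1,*p1);o2,d2=ray(c2,*p2); t=np.linalg.lstsq(np.stack([d1,-d2],1),o2-o1,rcond=None)[0]
    a=o1+d1*t[0];b=o2+d2*t[1]; return (a+b)/2,np.linalg.norm(a-b)
E
python3 - <<'E'
import pickle,cv2,numpy as np
from h import *
d=pickle.load(open("c0.pkl","rb"))
def crop(n,x,y,w,h,s): 
    return cv2.resize(d[n]["img"][y:y+h,x:x+w,::-1],None,fx=s,fy=s,interpolation=cv2.INTER_CUBIC)
a=crop("top",295,137,85,90,6); b=crop("side",255,210,75,60,7)
cv2.imwrite("pics/tc.png",a);cv2.imwrite("pics/sc.png",b)
c=d["top"]
m=(c["img"].max(2)<45).astype(np.uint8); m[:, :300]=0; m[:137]=0; m[230:]=0; m[:,380:]=0
m=cv2.morphologyEx(m,cv2.MORPH_CLOSE,np.ones((9,9)))
k=max(cv2.findContours(m,0,1)[0],key=cv2.contourArea)
r=cv2.minAreaRect(k);print(r)
P=[onz(c,u,v,.012) for u,v in cv2.boxPoints(r)];
for p in P: print(p)
print(np.linalg.norm(P[0]-P[1]),np.linalg.norm(P[2]-P[1]),np.mean(P,0))
E
```

```text
((338.435302734375, 183.99435424804688), (63.885459899902344, 49.31848907470703), 68.4046859741211)
[ 0.58599431 -0.10870346  0.012     ]
[ 0.63362845 -0.23534632  0.012     ]
[ 0.47005645 -0.29453001  0.012     ]
[ 0.42319915 -0.16874057  0.012     ]
0.13530493144049352 0.17394973751792828 [ 0.52821959 -0.20183009  0.012     ]
```

View pics/tc.png

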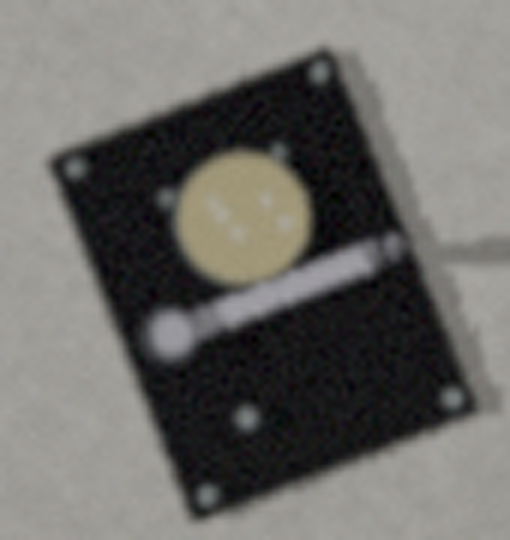

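View pics/sc.png

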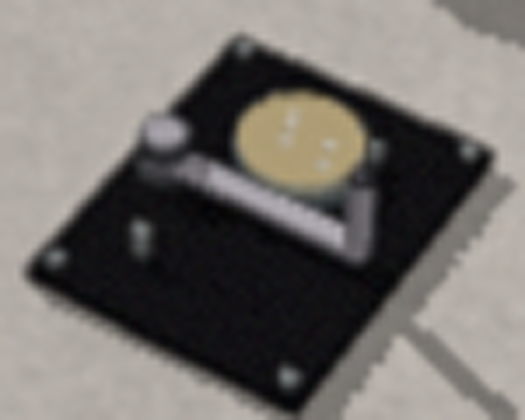

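Run:
```python
import pickle,numpy as np
from h import *
d=pickle.load(open("c0.pkl","rb"));t=d["top"];s=d["side"]
hub=onz(t,323.7-.4,192.8-.4,.036);print("hub",hub, onz(s,255+166/7-.5,210+130/7-.5,.036))
p=(295+394/6-.4,137+242/6-.4)
print("post",onz(t,*p,.068),onz(s,255+361/7-.5,210+183/7-.5,.068),tri(t,p,s,(255+361/7-.5,210+183/7-.5)))
h=hub[:2]; q=onz(t,*p,.068)[:2];print(np.linalg.norm(q-h),np.degrees(np.arctan2(*(q-h)[::-1])))
print("dish",onz(t,295+243/6-.4,137+216/6-.4,.026))
print("stop pin",onz(t,295+247/6-.4,137+418/6-.4,.022))
```

```text
hub [ 0.50462674 -0.15719916  0.036     ] [ 0.50641353 -0.15881555  0.036     ]
post [ 0.54167579 -0.25063873  0.068     ] [ 0.53612799 -0.25635334  0.068     ] (array([ 0.54161838, -0.25166591,  0.06068852]), np.float64(0.0015011774528996427))
0.10051658994270025 -68.37153423647226
dish [ 0.55789663 -0.19150416  0.026     ]
stop pin [ 0.46730537 -0.19146316  0.022     ]
```

>>> play_rows(moves=[[[0, 0, 0], [-0.015, 0, -0.016], 100], [[0, 0, 0], [-0.045, 0, -0.047], 100], [[0, 0, 0], [-0.075, 0, -0.078], 100], [[0, 0, 0], [-0.11, 0, -0.114], 100], [[0, 0, 0], [-0.143, 0, -0.149], 100]], grip_force=20)

```text
time: 0.65
ee_pos: [0.2945, 0.3164, 0.231]
tcp_rot: [-90.0, 0.0, 67.4]
wrist_force: [0.6, 0.5, 0.4]
opening: 0.0853
```

>>> play_rows(moves=[[[0, 0, 0], [-0.029, 0, -0.03], 100], [[0, 0, 0], [-0.058, 0, -0.06], 100], [[0, 0, 0], [-0.086, 0, -0.089], 100], [[0, 0, 0], [-0.115, 0, -0.119], 100], [[0, 0, 0], [-0.143, 0, -0.149], 100]])

```text
time: 1.15
ee_pos: [0.3769, 0.127, 0.2313]
tcp_rot: [-90.0, -0.0, 67.3]
wrist_force: [2.1, 0.4, -0.1]
opening: 0.0852
```

>>> play_rows(moves=[[[0, 0, 0], [-0.029, 0, -0.03], 100], [[0, 0, 0], [-0.058, 0, -0.06], 100], [[0, 0, 0], [-0.086, 0, -0.089], 100], [[0, 0, 0], [-0.115, 0, -0.119], 100], [[0, 0, 0], [-0.143, 0, -0.149], 100]])

```text
time: 1.65
ee_pos: [0.4594, -0.0625, 0.2312]
tcp_rot: [-90.0, -0.0, 67.3]
wrist_force: [0.9, 0.5, 0.4]
opening: 0.0855
```

>>> play_rows(moves=[[[0, 8, 0], [-0.029, 0, -0.03], 100], [[0, 16, 0], [-0.058, 0, -0.06], 100], [[0, 24, 0], [-0.086, 0, -0.089], 100], [[0, 32, 0], [-0.112, 0, -0.116], 100], [[0, 40, 0], [-0.13, 0, -0.135], 100]])

```text
time: 2.15
ee_pos: [0.5339, -0.235, 0.2304]
tcp_rot: [-90.0, 0.0, 26.9]
wrist_force: [0.7, 0.4, -0.8]
opening: 0.085
```

Run:
```python
from workcell import get_obs,camera
import cv2,pickle
from h import *
c=camera("wrist");cv2.imwrite("pics/w1.png",c["img"][:,:,::-1]);pickle.dump(c,open("w1.pkl","wb"))
o=get_obs();print(o["ee_pos"],o["tcp_rot"]);print(proj(c,[.541,-.252,.068]),proj(c,[.5046,-.157,.036]))
```

```text
[ 0.53474292 -0.2372376   0.22954997] [-9.00025162e+01  7.41620787e-02  2.63563084e+01]
[251.01914559 193.37424743] [259.79273142 105.98262595]
```

View pics/w1.png

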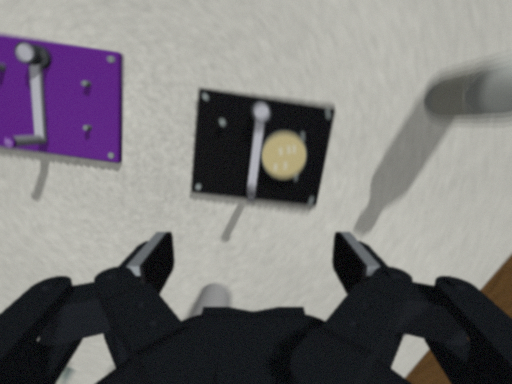

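>>> play_rows(moves=[[[0, 3, 0], [0, 0.03, -0.008], 45], [[0, 5.7, 0], [-0.001, 0.06, -0.017], 45], [[0, 5.7, 0], [-0.001, 0.09, -0.017], 45], [[0, 5.7, 0], [-0.001, 0.11, -0.017], 45], [[0, 5.7, 0], [-0.001, 0.11, -0.017], 45]])

```text
time: 2.7
ee_pos: [0.5388, -0.2476, 0.1178]
tcp_rot: [-89.8, 0.2, 21.6]
wrist_force: [0.1, 0.3, -0.3]
opening: 0.0385
```

Run:
```python
from workcell import get_obs,camera
import cv2,pickle
from h import *
c=camera("wrist");cv2.imwrite("pics/w2.png",c["img"][:,:,::-1]);pickle.dump(c,open("w2.pkl","wb"))
o=get_obs();print(o["ee_pos"],o["tcp_rot"],o["opening"]);print(proj(c,[.541,-.252,.068]),proj(c,[.5046,-.157,.036]))
```

```text
[ 0.53963529 -0.24786724  0.1200933 ] [-89.88088457   0.11137513  21.6273793 ] 0.03852357536487433
[252.38474666 215.20656272] [254.08521372  79.84829505]
```

View pics/w2.png

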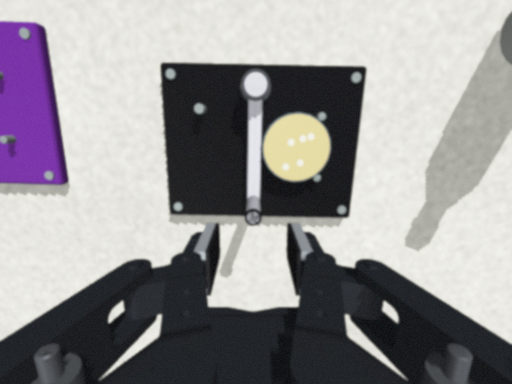

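>>> play_rows(moves=[[[0, 0, 0], [0, 0.02, -0.004], 45], [[0, 0, 0], [0, 0.04, -0.004], 45], [[0, 0, 0], [0, 0.06, -0.004], 45], [[0, 0, 0], [0, 0.072, -0.004], 45], [[0, 0, 0], [0, 0.08, -0.004], 45]])

```text
time: 3.25
ee_pos: [0.5422, -0.252, 0.0416]
tcp_rot: [-90.0, -0.0, 21.6]
wrist_force: [0.1, 0.0, -0.1]
opening: 0.0382
```

Run:
```python
from workcell import get_obs,camera
import cv2,pickle
from h import *
c=camera("wrist");cv2.imwrite("pics/w3.png",c["img"][:,:,::-1])
s=camera("side");cv2.imwrite("pics/s3.png",cv2.resize(s["img"][190:290,235:355,::-1],None,fx=5,fy=5))
o=get_obs();print(o["ee_pos"],o["tcp_rot"],o["opening"],o["wrist_force"]);print(proj(c,[.541,-.252,.068]),proj(c,[.5046,-.157,.036]))
```

```text
[ 0.54186498 -0.25188033  0.04122567] [-8.99827016e+01  1.52412054e-02  2.16287228e+01] 0.038431198682552244 [ 0.15737068 -0.6506689  -0.65088989]
[248.68613921 257.84486632] [251.21015361  44.66555334]
```

View pics/w3.png

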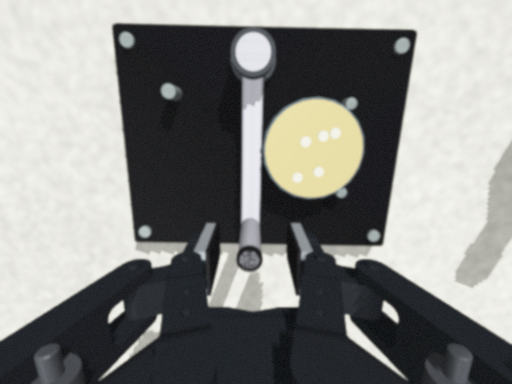

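View pics/s3.png

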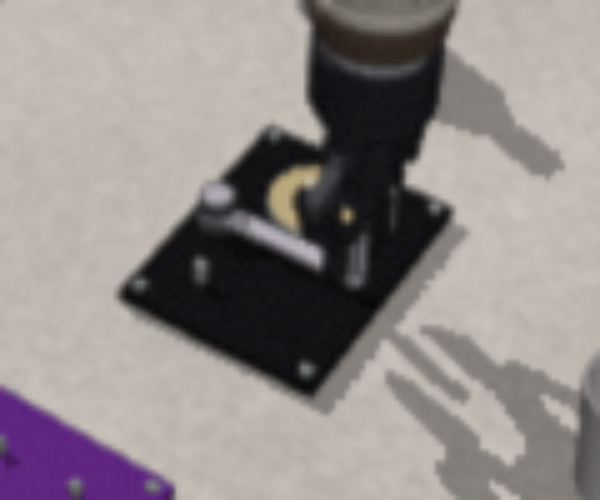

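>>> play_rows(moves=[[[0, 0, 0], [0, 0, 0], 24], [[0, 0, 0], [0, 0, 0], 24], [[0, 0, 0], [0, 0, 0], 24], [[0, 0, 0], [-0.001, 0, 0], 24], [[0, 0, 0], [-0.002, 0, 0], 24]], grip_force=20)

```text
time: 3.85
ee_pos: [0.5401, -0.2528, 0.0415]
tcp_rot: [-90.0, -0.0, 21.6]
wrist_force: [-0.1, 0.2, -0.2]
opening: 0.0208
```

>>> play_rows(moves=[[[0, 0, 0], [-0.001, 0, 0], 24], [[0, 0, 0], [-0.002, 0, 0], 24], [[0, 0, 0], [-0.003, 0, 0], 24], [[0, 0, 0], [-0.004, 0, 0], 24], [[0, 0, 0], [-0.004, 0, 0], 24]])

```text
time: 4.35
ee_pos: [0.5364, -0.2542, 0.0413]
tcp_rot: [-90.0, -0.0, 21.6]
wrist_force: [0.5, 0.2, -0.2]
opening: 0.0203
```

>>> play_rows(moves=[[[0, 1.6, 0], [-0.0028, 0, 0], 24], [[0, 3.2, 0], [-0.0056, 0, 0.0002], 24], [[0, 4.8, 0], [-0.0084, 0, 0.0004], 24], [[0, 6.4, 0], [-0.0111, 0, 0.0006], 24], [[0, 8, 0], [-0.0139, 0, 0.001], 24]])

```text
time: 4.85
ee_pos: [0.5229, -0.2584, 0.0413]
tcp_rot: [-90.0, -0.0, 13.5]
wrist_force: [2.3, 2.7, 0.4]
opening: 0.0205
```

Run:
```python
from workcell import get_obs,camera
import cv2
c=camera("wrist");cv2.imwrite("pics/w4.png",c["img"][:,:,::-1])
o=get_obs();print(o["ee_pos"],o["tcp_rot"],o["opening"],o["wrist_force"])
```

```text
[ 0.52254571 -0.25847077  0.04130964] [-8.99971653e+01  5.31752898e-03  1.33918206e+01] 0.020393641629172142 [2.1237056  2.29576    0.22860164]
```

View pics/w4.png

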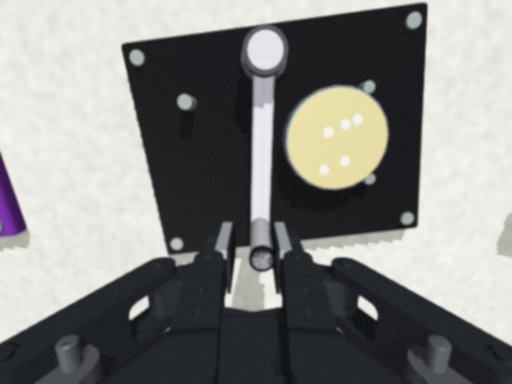

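>>> play_rows(moves=[[[0, 1.6, 0], [-0.0028, 0, 0], 24], [[0, 3.2, 0], [-0.0056, 0, 0.0002], 24], [[0, 4.8, 0], [-0.0084, 0, 0.0004], 24], [[0, 6.4, 0], [-0.0111, 0, 0.0006], 24], [[0, 8, 0], [-0.0139, 0, 0.001], 24]])

```text
time: 5.4
ee_pos: [0.5092, -0.2607, 0.0413]
tcp_rot: [-90.0, -0.0, 5.5]
wrist_force: [3.1, 2.2, 1.0]
opening: 0.0206
```

>>> play_rows(moves=[[[0, 1.6, 0], [-0.0028, 0, 0], 24], [[0, 3.2, 0], [-0.0056, 0, 0.0002], 24], [[0, 4.8, 0], [-0.0084, 0, 0.0004], 24], [[0, 6.4, 0], [-0.0111, 0, 0.0006], 24], [[0, 8, 0], [-0.0139, 0, 0.001], 24]])

```text
time: 5.9
ee_pos: [0.4952, -0.2611, 0.0413]
tcp_rot: [-90.0, -0.0, -2.5]
wrist_force: [3.2, 3.2, -0.1]
opening: 0.02
```

>>> play_rows(moves=[[[0, 1.6, 0], [-0.0028, 0, 0], 24], [[0, 3.2, 0], [-0.0056, 0, 0.0002], 24], [[0, 4.8, 0], [-0.0084, 0, 0.0004], 24], [[0, 6.4, 0], [-0.0111, 0, 0.0006], 24], [[0, 8, 0], [-0.0139, 0, 0.001], 24]])

```text
time: 6.4
ee_pos: [0.4814, -0.2595, 0.0413]
tcp_rot: [-90.0, -0.0, -10.5]
wrist_force: [4.4, 1.4, -0.7]
opening: 0.0206
```

>>> play_rows(moves=[[[0, 1.6, 0], [-0.0028, 0, 0], 24], [[0, 3.2, 0], [-0.0056, 0, 0.0002], 24], [[0, 4.8, 0], [-0.0084, 0, 0.0004], 24], [[0, 6.4, 0], [-0.0111, 0, 0.0006], 24], [[0, 8, 0], [-0.0139, 0, 0.001], 24]])

```text
time: 6.9
ee_pos: [0.4679, -0.256, 0.0413]
tcp_rot: [-90.0, -0.0, -18.5]
wrist_force: [4.7, 1.3, -0.2]
opening: 0.0204
```

Run:
```python
from workcell import get_obs,camera
import cv2
c=camera("wrist");cv2.imwrite("pics/w5.png",c["img"][:,:,::-1])
o=get_obs();print(o["ee_pos"],o["tcp_rot"],o["opening"],o["wrist_force"])
```

```text
[ 0.46756999 -0.25588194  0.04134399] [-9.00065994e+01  4.46564322e-03 -1.86036411e+01] 0.020810928810848322 [4.13008797 0.51279965 0.51936293]
```

View pics/w5.png

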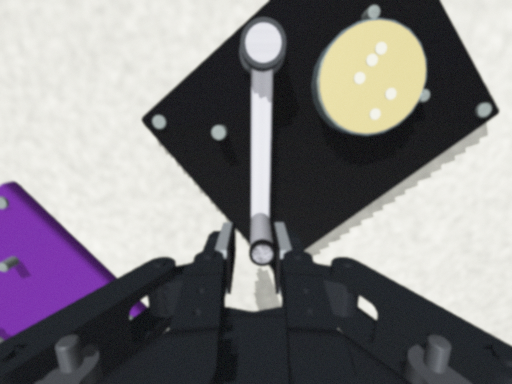

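>>> play_rows(moves=[[[0, 1.6, 0], [-0.0028, 0, 0], 24], [[0, 3.2, 0], [-0.0056, 0, 0.0002], 24], [[0, 4.8, 0], [-0.0084, 0, 0.0004], 24], [[0, 6.4, 0], [-0.0111, 0, 0.0006], 24], [[0, 8, 0], [-0.0139, 0, 0.001], 24]])

```text
time: 7.45
ee_pos: [0.4552, -0.2508, 0.0414]
tcp_rot: [-90.0, -0.0, -26.5]
wrist_force: [5.0, 0.1, -0.9]
opening: 0.0205
```

>>> play_rows(moves=[[[0, 1, 0], [-0.0017, 0, 0], 24], [[0, 2, 0], [-0.0035, 0, 0.0001], 24], [[0, 3, 0], [-0.0052, 0, 0.0001], 24], [[0, 4, 0], [-0.007, 0, 0.0002], 24], [[0, 4, 0], [-0.007, 0, 0.0002], 24]])

```text
time: 7.95
ee_pos: [0.449, -0.2475, 0.0414]
tcp_rot: [-90.0, -0.0, -30.4]
wrist_force: [4.7, 0.3, -1.3]
opening: 0.0206
```

Run:
```python
from workcell import get_obs,camera
import cv2
c=camera("wrist");cv2.imwrite("pics/w6.png",c["img"][:,:,::-1])
o=get_obs();print(o["ee_pos"],o["tcp_rot"],o["opening"],o["wrist_force"],o["torque"])
```

```text
[ 0.44909032 -0.24755449  0.04140626] [-9.00138714e+01 -3.70433738e-02 -3.03948957e+01] 0.020329912614910992 [ 5.90981912 -0.06775989 -0.22702988] [ 0.03395421 -1.06886122 -0.02500374]
```

View pics/w6.png

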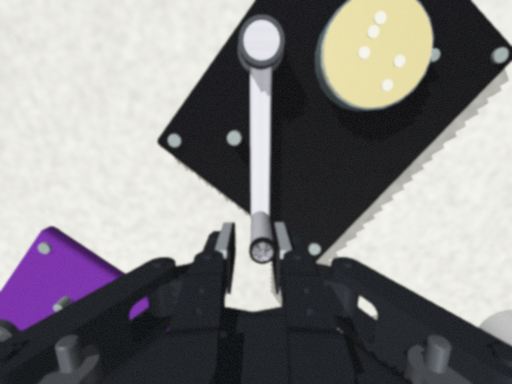

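>>> play_rows(moves=[[[0, 0.6, 0], [-0.001, 0, 0.0005], 24], [[0, 1.2, 0], [-0.002, 0, 0.001], 24], [[0, 1.8, 0], [-0.003, 0, 0.0015], 24], [[0, 2.4, 0], [-0.004, 0, 0.002], 24], [[0, 3, 0], [-0.005, 0, 0.0025], 24]])

```text
time: 8.5
ee_pos: [0.4457, -0.2437, 0.0415]
tcp_rot: [-90.1, -0.1, -33.5]
wrist_force: [2.5, -5.9, 0.7]
opening: 0.0207
```

>>> play_rows(moves=[[[0, 0.3, 0], [-0.0005, 0, 0], 24], [[0, 0.6, 0], [-0.001, 0, 0], 24], [[0, 0.9, 0], [-0.0015, 0, 0], 24], [[0, 1.2, 0], [-0.002, 0, 0], 24], [[0, 1.2, 0], [-0.002, 0, 0], 24]])

```text
time: 9.0
ee_pos: [0.444, -0.2425, 0.0415]
tcp_rot: [-90.1, -0.1, -34.7]
wrist_force: [2.8, -4.7, 0.3]
opening: 0.0204
```

Run:
```python
from workcell import get_obs,camera
import cv2
c=camera("wrist");cv2.imwrite("pics/w7.png",c["img"][:,:,::-1])
o=get_obs();print(o["ee_pos"],o["tcp_rot"],o["opening"],o["wrist_force"],o["torque"])
```

```text
[ 0.44401025 -0.2424796   0.04145097] [-9.01057719e+01 -4.66950799e-02 -3.46442058e+01] 0.020628338825244112 [ 2.95190097 -4.79768965 -0.47568823] [-0.94812312 -0.55505552 -0.04643324]
```

View pics/w7.png

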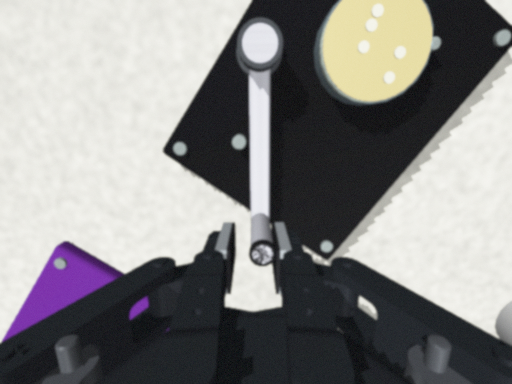

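>>> play_rows(moves=[[[0, 0.3, 0], [-0.0005, 0, 0], 24], [[0, 0.6, 0], [-0.001, 0, 0], 24], [[0, 0.9, 0], [-0.0015, 0, 0], 24], [[0, 1.2, 0], [-0.002, 0, 0], 24], [[0, 1.2, 0], [-0.002, 0, 0], 24]])

```text
time: 9.55
ee_pos: [0.4424, -0.2413, 0.0415]
tcp_rot: [-90.1, -0.1, -35.8]
wrist_force: [2.9, -4.0, 0.1]
opening: 0.0203
```

>>> play_rows(moves=[[[0, 0.2, 0], [-0.0003, 0, 0], 24], [[0, 0.4, 0], [-0.0006, 0, 0], 24], [[0, 0.6, 0], [-0.001, 0, 0], 24], [[0, 0.6, 0], [-0.001, 0, 0], 24], [[0, 0.6, 0], [-0.001, 0, 0], 24]])

```text
time: 10.05
ee_pos: [0.4417, -0.2407, 0.0415]
tcp_rot: [-90.1, -0.1, -36.4]
wrist_force: [2.8, -4.4, -0.1]
opening: 0.0211
```

```bash
cat > st.py <<'E'
import sys,cv2,numpy as np
from workcell import get_obs,camera
c=camera("wrist");im=c["img"][:,:,::-1]
cv2.imwrite(f"pics/{sys.argv[1]}.png",np.hstack([cv2.resize(im[20:180,200:330],None,fx=3,fy=3,interpolation=2),cv2.resize(im[200:300,190:320],None,fx=2,fy=2.0)[:0].reshape(0,260,3) if 0 else cv2.resize(im[190:350,190:320],None,fx=3,fy=3,interpolation=2)]))
F=[]
for i in range(1):
    o=get_obs();F.append(o["wrist_force"])
y=np.radians(o["tcp_rot"][2]);F=np.mean(F,0)
print(o["time"],o["ee_pos"],o["tcp_rot"],o["opening"],"Fx_t",F@[np.cos(y),np.sin(y),0],"Fz_t",F@[-np.sin(y),np.cos(y),0],F[2])
E
python3 st.py w8
```

```text
10.1 [ 0.44164589 -0.24067663  0.04147129] [-9.00888626e+01 -5.24529548e-02 -3.64366528e+01] 0.02042925577831368 Fx_t 5.515542084063268 Fz_t -2.285087246319179 0.5566216521633603
```

View pics/w8.png

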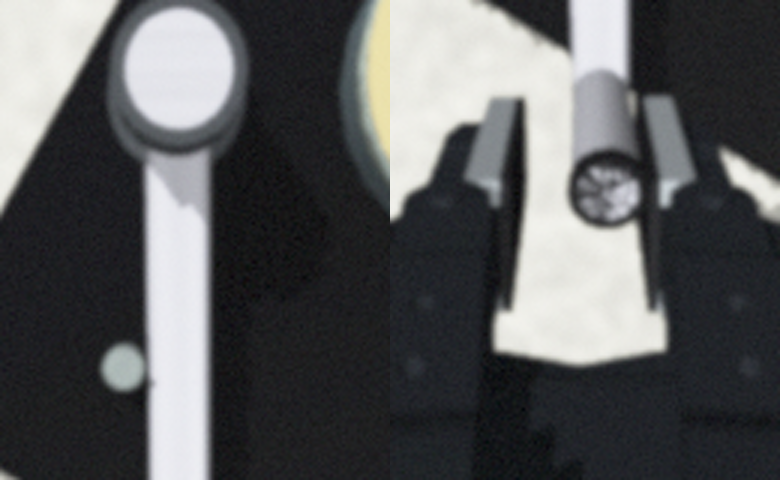

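>>> play_rows(moves=[[[0, 0.2, 0], [-0.0003, 0, 0], 24], [[0, 0.4, 0], [-0.0006, 0, 0], 24], [[0, 0.6, 0], [-0.001, 0, 0], 24], [[0, 0.6, 0], [-0.001, 0, 0], 24], [[0, 0.6, 0], [-0.001, 0, 0], 24]])

```text
time: 10.6
ee_pos: [0.4409, -0.2401, 0.0415]
tcp_rot: [-90.1, -0.1, -37.0]
wrist_force: [3.5, -4.0, 0.6]
opening: 0.0206
```

```bash
python3 st.py w9
```

```text
10.65 [ 0.44087049 -0.24005949  0.04145801] [-9.00839613e+01 -5.31984511e-02 -3.70341815e+01] 0.020496122141868255 Fx_t 5.172995650283257 Fz_t -1.1399891475208852 0.22761228743337308
```

View pics/w9.png

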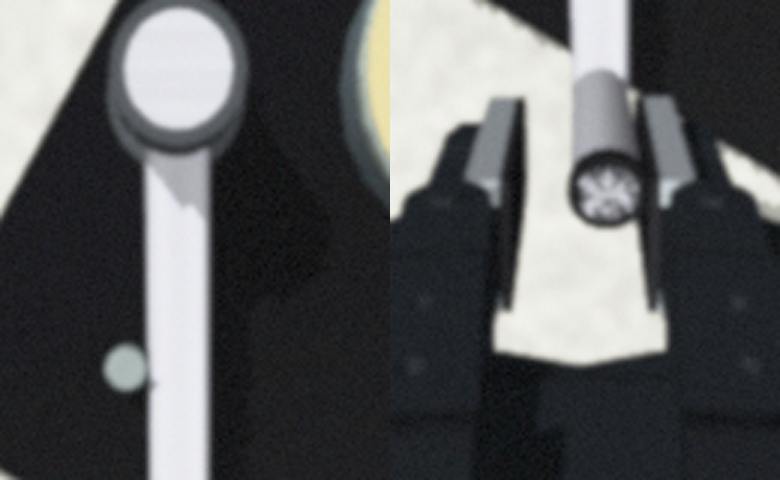

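>>> play_rows(moves=[[[0, 0.2, 0], [-0.0003, 0, 0], 24], [[0, 0.4, 0], [-0.0006, 0, 0], 24], [[0, 0.6, 0], [-0.001, 0, 0], 24], [[0, 0.6, 0], [-0.001, 0, 0], 24], [[0, 0.6, 0], [-0.001, 0, 0], 24]])

```text
time: 11.15
ee_pos: [0.4402, -0.2395, 0.0415]
tcp_rot: [-90.1, -0.1, -37.6]
wrist_force: [4.6, -4.5, -0.3]
opening: 0.0204
```

```bash
python3 st.py w10
```

```text
11.2 [ 0.44020382 -0.23947419  0.04148375] [-9.00763530e+01 -6.73825633e-02 -3.76335339e+01] 0.02061756496992349 Fx_t 5.46889520217689 Fz_t -1.0000459286026477 -0.5010024600488798
```

>>> play_rows(moves=[[[0, 0.1, 0], [-0.0003, 0, 0], 24], [[0, 0.3, 0], [-0.0006, 0, 0], 24], [[0, 0.3, 0], [-0.0006, 0, 0], 24], [[0, 0.3, 0], [-0.0006, 0, 0], 24], [[0, 0.3, 0], [-0.0006, 0, 0], 24]])

```text
time: 11.7
ee_pos: [0.4401, -0.2393, 0.0415]
tcp_rot: [-90.1, -0.1, -37.9]
wrist_force: [6.3, -6.4, -2.4]
opening: 0.0206
```

```bash
python3 st.py w11
```

```text
11.75 [ 0.44012717 -0.23937924  0.04155548] [-90.07147661  -0.12346353 -37.93520716] 0.020493347279402774 Fx_t 7.971124461053858 Fz_t -1.2185115744771644 -2.5851894143932794
```

View pics/w11.png

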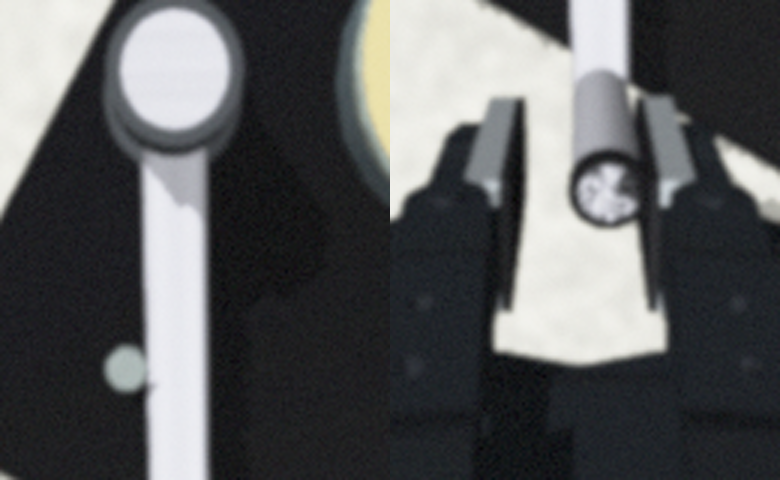

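>>> play_rows(moves=[[[0, 0, 0], [-0.0002, 0, 0], 24], [[0, 0, 0], [-0.0004, 0, 0], 24], [[0, 0, 0], [-0.0005, 0, 0], 24], [[0, 0, 0], [-0.0005, 0, 0], 24], [[0, 0, 0], [-0.0005, 0, 0], 24]])

```text
time: 12.25
ee_pos: [0.4401, -0.2393, 0.0416]
tcp_rot: [-90.1, -0.2, -37.9]
wrist_force: [8.7, -6.7, -3.1]
opening: 0.0204
```

>>> play_rows(moves=[[[0, 0, 0], [0, 0, 0], 24], [[0, 0, 0], [0, 0, 0], 24], [[0, 0, 0], [0, 0, 0], 24], [[0, 0, 0], [0, 0, 0], 24], [[0, 0, 0], [0, 0, 0], 24]])

```text
time: 12.75
ee_pos: [0.4401, -0.2393, 0.0416]
tcp_rot: [-90.1, -0.2, -37.9]
wrist_force: [8.5, -6.9, -3.3]
opening: 0.0208
```

```bash
python3 st.py w12
python3 - <<'E'
from workcell import camera
from h import *
c=camera("top");s=camera("side")
cv2.imwrite("pics/f.png",np.hstack([cv2.resize(c["img"][137:227,290:380,::-1],(390,390),interpolation=2),cv2.resize(s["img"][200:275,255:330,::-1],(390,390),interpolation=2)]))
m=cv2.inRange(cv2.cvtColor(c["img"],cv2.COLOR_RGB2HSV),(15,50,120),(35,255,255));m[:,:300]=0;m[:,380:]=0;m[:137]=0;m[230:]=0
M=cv2.moments(m,True);print("dish",onz(c,M["m10"]/M["m00"],M["m01"]/M["m00"],.026))
E
```

```text
12.8 [ 0.44008977 -0.2393267   0.04160621] [-90.07106406  -0.17507732 -37.93910857] 0.020972825923255844 Fx_t 10.940872082186443 Fz_t -2.0187206018652057 -2.9933857406260755
dish [ 0.55693907 -0.19176641  0.026     ]
```

View pics/f.png

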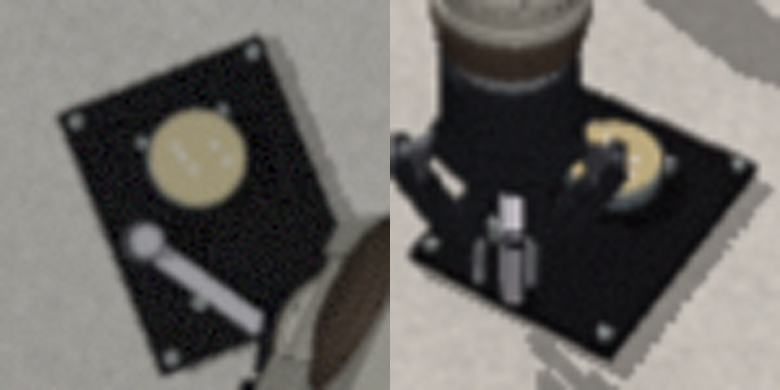

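```bash
python3 -c "
from workcell import job_done;print(job_done())"
```

```text
the job is handed in; nothing more can be done
None
```

The clip arm of holder B, the holder with the low dish, is open against its stop pin. The gripper is still holding it there, and I handed the job in at about 12.9 s. I lowered the part-open fingers around the post and narrowed them to about 20 mm without clamping. I then pushed with one pad along the arm's arc, slowing down for the last few millimetres.

**Last checks**
- **At the stop:** the push rose from about 5 N, which is just the spring, to about 11 N, and the gripper stopped advancing. In the top picture the arm rests against the pin.
- **Load on the arm:** the steady wrist-force reading was about 11 N, and no reading I saw was higher. That is well under the 30 N limit, and only one pad was loaded.
- **Dish:** it is where it started, to within about 1 mm, which is finer than the camera calibration. The gripper is about 125 mm from its centre.
- **Other things around:** the tool was never lowered near the other holder or the bystanders. I did not take a final picture of them.

**Small disagreement:** the tool ended about 2° past the stop angle I had predicted. I had pushed a few millimetres ahead of the post, and the measured position of the hinge may be slightly off. I therefore relied on the force and the picture to confirm the stop.

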